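# Snap the lid onto the rivet kit box

## Robot

A 6-joint arm with a two-finger parallel gripper is mounted at the origin on the work surface. World frame = base frame: x ahead of the robot, y to its left, z up, the work surface at z = 0. Lengths are in m, angles in rad, forces in N, time in s.
With the tool pointing down it reaches from about 0.275 to 0.875 m from the base axis. Payload 12.5 kg.
Tool frame: the origin (TCP) lies at the very end of the fingers, on their centre line; the grasp point (between the pads) lies 19 mm behind it (grip_point_offset is the distance from the TCP to the grasp point, in m); z points along the fingers, y is the line along which they close (so a half turn about z gives the same grasp; the last joint's range is limited). The gripper opens to 85 mm and grips with 20 to 120 N. Pads are 22 mm wide; open, the fingers measure 114 mm over their backs; the gripper's body (76 mm by 85 mm) begins 54 mm behind the grasp point. The pads swing forward as they close: fully open they stand 13 mm farther back than shut.
Start: joints at [-1.188, 0.351, 1.652, -0, 1.139, -0.085], TCP at [0.248, -0.491, 0.231] pointing down, gripper open.
Joint ranges: [-2.75, 2.75], [-0.79, 2.1], [0.01, 2.65], [-1.57, 4.71], [0.07, 3.14], [-2.87, 2.87]. Speed limits (rad/s): [2.22, 2.22, 2.79, 3.14, 3.14, 3.14].

## Interface

Orientations are given as a unit quaternion [w, x, y, z].
In Python, from rig import * gives the robot as it stands.
- The arm moves only by the shell command python3 -m crank 'ROWS' [OPENING] [FORCE]. ROWS is JSON, a list of rows, each a list of 2 entries, a list of its own where there are three numbers: the shift along the tool's x, y, z in cm, then the turn about the tool's z in degrees. A call has 1 to 8 rows; each row shifts and turns the commanded pose from where the row before left it, along the tool's axes as they then stand; what a row does not reach is not made up. A row lasts 1/10 s, in which the tool goes at most 50 mm and 8.59 degrees, less where a joint would pass 70% of its speed; a pose out of reach is approached as far as the arm can. A call is refused whole if a number of a shift passes 5 or a number of a turn 8.59, either way. A call with a gripper value outside its range is refused whole. OPENING is the opening, from 0 (shut) to 1 (fully open), set as the call begins (- or left out, the last holds). The fingers move at their own pace and stop on an object; FORCE is the grip in N (left out, the last holds). Time passes only in rows, so rows that do not move let the fingers close. It gives the time, the measured TCP pose, the force, the opening and the grip force at its end, in the units of the state.
- sense(): the state, without advancing time (a new reading comes with each control period).
- read_camera(name): name is "scene" or "top" or "wrist"; returns (picture, depth): 480x640x3 uint8, red, green, blue; 480x640 float32, m along the optical axis (not along the pixel's ray), 0 where there is no reading.
- camera_params(name): a dict with "fx", "fy", "cx", "cy" (pixels), "cam_to_world" (4x4, takes a point from camera to world coordinates). Camera axes: x right, y down, z forward; pixel columns grow to the right and rows downward; lengths in m; the calibration is good to about 2 mm. A picture is of the moment at which its call begins: read the wrist's pose just before it. camera_params takes no time and is no camera call; for the wrist camera it gives the pose at the moment of the call.
- hand_in(): hands the job in; it is judged then, once.
Trained networks look in the newest picture that a camera, given by its name, has taken for a name from the list of things; names that differ only in an ending like _2 or _b are one class to them, and where a whole thing is asked for, a point or a joint stands for the part that bears it (a point fixed in the world has none). Each returns a list of dicts, best first, with "confidence" (0 to 1); they miss things now and then, are a little off and sometimes report something else, mostly with a low value. They report only what shows in the picture. A call takes as long as a camera call. They do not tell look-alikes from the thing itself.
- search_frame(camera, query): "uv" ([column, row] in pixels, amid what is visible of it).
- spot_point(camera, query): "uv" ([column, row] in pixels: a listed point, or the origin of a listed thing).
The state is a dict: "time_s": time; "q": joint angles; "qvel": joint speeds; "joint_efforts": joint torques, N m; "tcp_pos": TCP position; "tool_rot": TCP orientation; "contact_force": force on the tool from outside, world axes, zero at the start; "ft_torque": the same for the moment, N m; "finger_gap": finger opening in m; "grasp_force": force on a finger pad.
Only numpy, scipy, OpenCV 4.12 (cv2) and the standard library are available. Lean on these libraries where they do the work, as an engineer would, in place of code of your own. Each camera call takes 0.05 s, during which the arm holds its last target. There are 200 camera calls.

## Task

Lift the blue lid off its wooden block by its yellow grip and press it straight down onto the white rivet box until both orange clip arms have snapped under the box's rim ledge and the lid sits flat and fully home, then let go. The box rides on a sprung nest that sinks as you push: never push it down onto its red stops, and leave the other things on the bench where they are.

Things in the scene. Friction and masses are not known exactly. Their poses are not given: they have to be found in the camera images.
- lid: Loose blue lid plate 118 x 78 x 4 mm, about 135 g. Origin: centre of the plate's underside, z up. Under it two round ribs, 63 mm long along x, 6 mm deep, outer faces 31.5 mm either side of the middle, drop inside the box mouth with 1.5 mm to spare each side. It fits either way round (half a turn about z). At the start it lies level on lid_block, in line with it to 5 degrees.
- lid_grip (a point): Point in the lid's yellow grip, a block 20 mm thick (x) by 44 mm wide (y) by 36 mm tall on the middle of the plate. The point is 27 mm above the lid's origin, 23 mm above the plate's top face, 13 mm below the grip's top; axes as the lid. Pinch across x here.
- hook_a (a point): Upper inner edge of the hook of the orange clip arm at the lid's +x end; at rest 51 mm from the lid's middle and 23.8 mm below its origin. The rigid arm, 30 mm wide, is hinged at the plate, spring-closed, reaches 32 mm below the lid's origin and has a sloped lead-in below the hook. Riding over the ledge it swings out by 3 mm.
- hook_b (a point): The same at the lid's -x end.
- lid_block: Fixed pale wooden block 70 x 44 x 50 mm (x, y, z) carrying the lid at the start; origin: centre of its underside on the bench, x along its length.
- nest_base: Fixed dark steel base of the sprung nest, 170 x 130 x 12 mm (x, y, z), guide pins and coil springs at its corners and two red stops; origin: centre of its underside on the bench, x along its length. It never moves.
- box_seat (a point): Centre of the white box's open mouth, level with its top edge, 98 mm above the bench when the nest is up; sinks with the nest; x along the box. Box 100 x 72 x 50 mm outside, walls 3 mm, on an aluminium platen. When the lid is fully home its origin is here, x axes parallel (either way round), both hooks under the ledge with about 3 mm play.
- ledge (a point): Centre of the box at the height of the underside of its grey rim ledge, 21 mm below box_seat. The ledge runs round the box, 4 mm out, 3 mm thick. The hooks' slopes meet it with the lid about 13 mm above home; the push grows until about 7 mm above, then drops suddenly as the clips snap. The snap needs roughly 9 to 16 N, depending on friction.
- nest (a joint): How far the platen and box have sunk on the springs, m: 0 is up, 0.022 is on the red stops. It takes about 1.5 N to start it and 0.8 N more per mm, so about 19 N puts it on the stops; it comes back up when let go.
- tape_roll: Yellow tape roll lying flat, 68 mm across, 22 mm high; origin: centre of its underside. Leave alone.
- glue_bottle: White bottle, 44 mm across, 110 mm high, standing; origin: centre of its underside. Leave alone.
- rivet_tray: Black open tray 90 x 70 x 30 mm; origin: centre of its underside. Leave alone.
- mallet: Hammer with a wooden handle lying on the bench along its own x, 260 mm long, steel head at +x; origin: middle of its length, on the bench. Leave alone.
Not all that is in view belongs to the job. Leave any pink look-alike of the nest_base alone.

How it is judged:
By the outcome, as a careful person would: the job done as asked, in the order asked, and still so for the second after the job is handed in, with the robot touching nothing.
It also fails if it takes over 64 s, if anything falls off the work surface, if the arm or the gripper's body presses on something with over 40 N, if the wrist force passes 120 N, or if a joint passes its speed limit or range.

## Working session

There is one attempt and no reset: what is moved stays moved. The work goes in short steps, Python scripts to look and compute and a shell command to move; the robot and the scene stay as the last step left them, time stands still between calls to the robot, and variables do not carry over. Pictures are saved under pics/ and viewed, at most 10 in all, crops included, and the job is handed in when it is done.

```bash
mkdir -p pics; cat > h.py <<'E'
from rig import *
import numpy as np, cv2
def save(n,f):
    im,d=read_camera(n); cv2.imwrite(f,im[:,:,::-1]); return im,d
def pt(P,uv,z):
    c=np.array([(uv[0]-P['cx'])/P['fx'],(uv[1]-P['cy'])/P['fy'],1])*z
    return (P['cam_to_world']@np.r_[c,1])[:3]
def ray(P,uv):
    M=P['cam_to_world'];d=M[:3,:3]@np.array([(uv[0]-P['cx'])/P['fx'],(uv[1]-P['cy'])/P['fy'],1]);return M[:3,3],d/np.linalg.norm(d)
def onz(P,uv,z):
    o,d=ray(P,uv);return o+d*(z-o[2])/d[2]
def tri(rs):
    A=0;b=0
    for o,d in rs:
        Q=np.eye(3)-np.outer(d,d);A=A+Q;b=b+Q@o
    return np.linalg.solve(A,b)
E
python3 - <<'E'
from h import *
np.set_printoptions(precision=4,suppress=True)
for n in ("scene","top"):
    im,d=save(n,f"pics/{n}1.png");P=camera_params(n)
    print(n,P['cam_to_world'][:3,3])
    for q in ("lid_grip","lid","hook_a","lid_block","nest_base","box_seat","ledge"):
        for r in spot_point(n,q)[:3]:
            u=r['uv'];z=d[int(np.clip(u[1],0,479)),int(np.clip(u[0],0,639))]
            print(q,np.round(u),round(r['confidence'],2),pt(P,u,z))
print(sense())
E
```

```text
scene [ 1.2053 -0.9095  0.9965]
lid_grip [375. 183.] 0.59 [0.4969 0.2089 0.0882]
lid [372. 194.] 0.61 [0.498  0.1936 0.0601]
hook_a [458. 207.] 0.68 [0.6909 0.3494 0.0119]
hook_a [356. 197.] 0.58 [0.4663 0.1594 0.0546]
hook_a [392. 199.] 0.53 [0.5489 0.2164 0.0508]
lid_block [370. 206.] 0.69 [0.4935 0.1927 0.0167]
nest_base [295. 288.] 0.96 [ 0.5623 -0.2154  0.0496]
nest_base [188. 281.] 0.67 [ 0.3429 -0.3481  0.0455]
nest_base [206. 397.] 0.64 [ 0.6386 -0.5579  0.0815]
box_seat [199. 372.] 0.87 [ 0.592  -0.5308  0.0891]
box_seat [178. 251.] 0.75 [ 0.2942 -0.3259  0.097 ]
box_seat [294. 257.] 0.7 [ 0.5068 -0.1528  0.072 ]
ledge [199. 378.] 0.84 [ 0.5976 -0.5386  0.0841]
ledge [298. 270.] 0.79 [ 0.5357 -0.1715  0.0609]
ledge [180. 255.] 0.58 [ 0.2902 -0.3211  0.0789]
top [ 0.4502 -0.0892  1.5058]
lid_grip [207. 258.] 0.93 [ 0.4502 -0.0892  1.5058]
lid_grip [211. 255.] 0.55 [0.4957 0.2021 0.0876]
lid [213. 254.] 0.75 [0.497  0.198  0.0862]
lid [310. 145.] 0.41 [ 0.8025 -0.0669  0.0266]
hook_a [221. 275.] 0.51 [0.441  0.1835 0.0536]
lid_block [222. 273.] 0.61 [0.4456 0.1817 0.0515]
nest
[... 258 characters left out ...]

box_seat [352. 243.] 0.56 [ 0.5221 -0.1777  0.0562]
ledge [411. 330.] 0.96 [ 0.2874 -0.3285  0.074 ]
ledge [352. 236.] 0.6 [ 0.5417 -0.1789  0.0533]
ledge [482. 216.] 0.57 [ 0.5874 -0.5219  0.0948]
{'time_s': 0.8, 'q': array([-1.1876,  0.3507,  1.6518,  0.    ,  1.1391, -0.0846]), 'qvel': array([ 0.0018,  0.0002,  0.    ,  0.0002, -0.0007,  0.0009]), 'joint_efforts': array([ -0.0002, -50.5986, -29.1634,  -0.0001,   0.0005,  -0.    ]), 'tcp_pos': array([ 0.248 , -0.4909,  0.2313]), 'tool_rot': array([-0.    ,  0.9728,  0.2318,  0.    ]), 'contact_force': array([-0.4995, -0.1538, -0.4271]), 'ft_torque': array([ 0.0246, -0.0204, -0.01  ]), 'grasp_force': 0.0, 'finger_gap': 0.08512419855349782}
```

View pics/scene1.png

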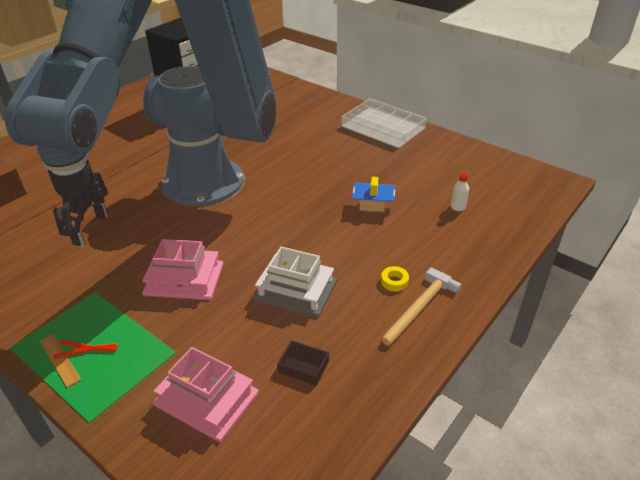

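View pics/top1.png

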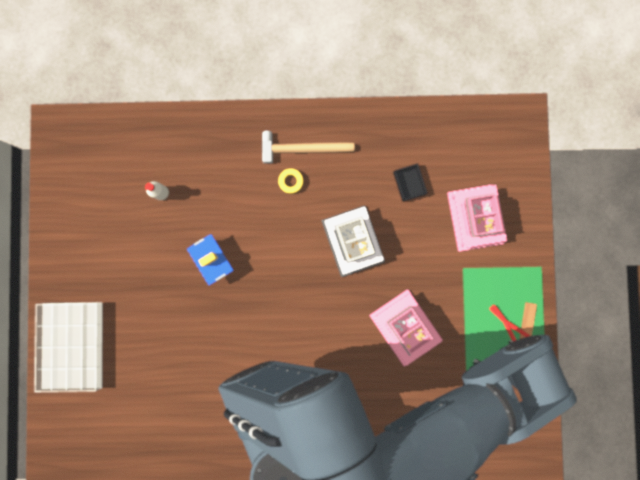

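The white nest is at top (354,241) and scene (295,280). The two pink ones are decoys. The blue lid with its yellow grip is at top (210,260) and scene (374,190). Next I'll work out coarse poses and yaws from colour and depth.

```bash
cat >> h.py <<'E'
def cloud(n,d,mask):
    P=camera_params(n) if isinstance(n,str) else n
    v,u=np.nonzero(mask&(d>0));z=d[v,u]
    c=np.c_[(u-P['cx'])/P['fx']*z,(v-P['cy'])/P['fy']*z,z,np.ones(len(z))]
    return (c@P['cam_to_world'].T)[:,:3]
def rect(p):
    (c,s,a)=cv2.minAreaRect((p[:,:2]*1000).astype(np.float32));
    if s[0]<s[1]: s=s[::-1];a+=90
    return np.round(c,1),np.round(s,1),round((a+90)%180-90,1)
def masks(im):
    h=cv2.cvtColor(im,cv2.COLOR_RGB2HSV).astype(int);H,S,V=h[...,0],h[...,1],h[...,2]
    return dict(blue=(H>100)&(H<125)&(S>150),yellow=(H>22)&(H<34)&(S>150),orange=(H>5)&(H<20)&(S>190),white=(S<45)&(V>110))
E
python3 - <<'E'
from h import *
for n in("top","scene"):
    im,d=read_camera(n);m=masks(im);P=camera_params(n)
    p=cloud(P,d,m['blue']);k=(abs(p[:,0]-.5)<.12)&(abs(p[:,1]-.2)<.12);p=p[k];print(n,'blue',rect(p),np.percentile(p[:,2],[5,50,95]))
    p=cloud(P,d,m['yellow']);k=(abs(p[:,0]-.5)<.08)&(abs(p[:,1]-.2)<.08);p=p[k];print('yel',rect(p),p[:,2].max())
    p=cloud(P,d,m['white']);k=(abs(p[:,0]-.53)<.13)&(abs(p[:,1]+.18)<.13)&(p[:,2]>.085)&(p[:,2]<.11);print('box',rect(p[k]),p[k][:,2].mean(),k.sum())
    k=(abs(p[:,0]-.53)<.13)&(abs(p[:,1]+.18)<.13)&(p[:,2]>.03)&(p[:,2]<.065);print('platen',rect(p[k]),p[k][:,2].mean(),k.sum())
E
```

```text
top blue (array([484.7, 213. ]), array([112.5,  73.7]), 30.8) [0.04647316 0.05147971 0.05682368]Traceback (most recent call last):
  File "<stdin>", line 5, in <module>
    return umr_maximum(a, axis, None, out, keepdims, initial, where)
ValueError: zero-size array to reduction operation maximum which has no identity
```

```bash
python3 -m crank '[[[3.5,-3.5,0],0],[[3.5,-3.5,0],0],[[3.5,-3.5,0],0],[[3.5,-3.5,0],0],[[3.5,-3.5,0],0],[[3.5,-3.5,0],0],[[3.5,-3.5,0],0],[[0,0,0],0]]' 1
python3 - <<'E'
from h import *
P=camera_params("wrist");print(P['cam_to_world'].round(3),P['fx'])
im,d=save("wrist","pics/w1.png")
for q in ("box_seat","nest_base","ledge"):print(q,spot_point("wrist",q)[:2])
for n in("wrist","top","scene"):
    im,d=read_camera(n);P=camera_params(n)
    h=cv2.cvtColor(im,cv2.COLOR_RGB2HSV)
    p=cloud(P,d,h[...,1]<60);
    for lo,hi in((.09,.11),(.037,.06)):
        k=(abs(p[:,0]-.53)<.12)&(abs(p[:,1]+.18)<.12)&(p[:,2]>lo)&(p[:,2]<hi)
        print(n,k.sum(),rect(p[k]) if k.sum()>5 else'',p[k][:,2].mean())
E
```

```text
time_s: 1.65
tcp_pos: [0.3572, -0.1574, 0.2315]
tool_rot: [-0.0, 0.972, 0.235, 0.0]
contact_force: [-0.5, -0.2, -0.3]
finger_gap: 0.0856
grasp_force: 0.0
[[ 0.456 -0.86  -0.23   0.415]
 [-0.89  -0.441 -0.117 -0.127]
 [-0.001  0.258 -0.966  0.374]
 [ 0.     0.     0.     1.   ]] 365.6474065477737
box_seat [{'uv': [463.6, 22.3], 'confidence': 0.79}, {'uv': [444.6, 385.6], 'confidence': 0.72}]
nest_base [{'uv': [413.9, 328.7], 'confidence': 0.98}, {'uv': [419.2, 57.8], 'confidence': 0.87}]
ledge [{'uv': [437.8, 371.3], 'confidence': 0.74}, {'uv': [454.8, 25.8], 'confidence': 0.56}]
wrist 2249 (array([ 514.8, -186.1]), array([73. , 65.8]), -72.0) 0.0952695729517723
wrist 11870 (array([ 510.1, -187.4]), array([118.2, 111.4]), -72.0) 0.049188726114349386
top 164 (array([ 531.8, -182.3]), array([99.9, 72.3]), 18.3) 0.09573209392156537
top 1886 (array([ 532. , -182.7]), array([156.3, 118.2]), 18.1) 0.047683721240324634
scene 367 (array([ 533.9, -181.4]), array([102.1,  79.2]), 17.7) 0.09523684191677959
scene 1420 (array([ 534.2, -182.8]), array([157.7, 121. ]), 18.6) 0.04937521436314561
```

```bash
python3 -m crank '[[[3.5,-3.4,0],0],[[3.5,-3.4,0],0],[[3.5,-3.4,0],0],[[3.5,-3.4,0],0],[[3.5,-3.4,0],0],[[3.5,-3.4,0],0],[[3.5,-3.4,0],0],[[3.5,-3.4,0],0]]' 1; python3 -m crank '[[[0,0,0],-8.5],[[0,0,0],-8.5],[[0,0,0],-8.5],[[0,0,0],-8.5],[[0,0,0],-8.5],[[0,0,0],-8.5],[[0,0,0],-8.5],[[0,0,0],-8.5]]'; python3 -m crank '[[[0,0,0],-8.5],[[0,0,0],-8.5],[[0,0,0],-8.5],[[0,0,0],0],[[0,0,0],0]]'
python3 - <<'E'
from h import *
im,d=save("wrist","pics/w2.png");P=camera_params("wrist")
for n in("wrist","top","scene"):
    im,d=read_camera(n);P=camera_params(n);m=masks(im);h=cv2.cvtColor(im,cv2.COLOR_RGB2HSV)
    m['yellow']=(h[...,0]>18)&(h[...,0]<36)&(h[...,1]>110)
    for c in('blue','yellow','orange'):
        p=cloud(P,d,m[c]);k=(abs(p[:,0]-.49)<.1)&(abs(p[:,1]-.21)<.1)&(p[:,2]>.025)
        if k.sum()>5:print(n,c,k.sum(),rect(p[k]),np.percentile(p[k][:,2],[2,50,98]).round(4))
    print(spot_point(n,"lid_grip")[:2])
E
```

```text
time_s: 2.8
tcp_pos: [0.4843, 0.2085, 0.2311]
tool_rot: [0.0, 0.973, 0.231, -0.0]
contact_force: [1.2, 0.2, 0.5]
finger_gap: 0.0854
grasp_force: 0.0
time_s: 3.6
tcp_pos: [0.484, 0.2062, 0.231]
tool_rot: [-0.0, 0.675, 0.738, -0.0]
contact_force: [-0.3, -0.7, 0.2]
finger_gap: 0.085
grasp_force: 0.0
time_s: 4.1
tcp_pos: [0.4838, 0.2067, 0.2311]
tool_rot: [-0.0, 0.5, 0.866, -0.0]
contact_force: [1.0, -0.9, 0.3]
finger_gap: 0.0851
grasp_force: 0.0
wrist blue 9114 (array([485.2, 216.7]), array([116.8,  77.1]), 30.7) [0.0519 0.0533 0.0548]
wrist yellow 1308 (array([487.4, 213.2]), array([53.5, 18.9]), -58.7) [0.0734 0.0891 0.0907]
[]
top blue 543 (array([489.9, 183.6]), array([127.3,  88.4]), 10.8) [0.045  0.0518 0.3249]
top yellow 61 (array([483.8, 177.1]), array([86.7, 25.5]), 85.4) [0.0737 0.0867 0.4855]
[{'uv': [208.1, 260.6], 'confidence': 0.89}]
scene blue 447 (array([489.5, 213.7]), array([113.4,  81.8]), 30.5) [0.0494 0.0539 0.0583]
scene yellow 126 (array([489.2, 214.9]), array([51.5, 19.6]), -59.7) [0.0572 0.086  0.0932]
[{'uv': [373.1, 182.0], 'confidence': 0.97}]
```

View pics/w2.png

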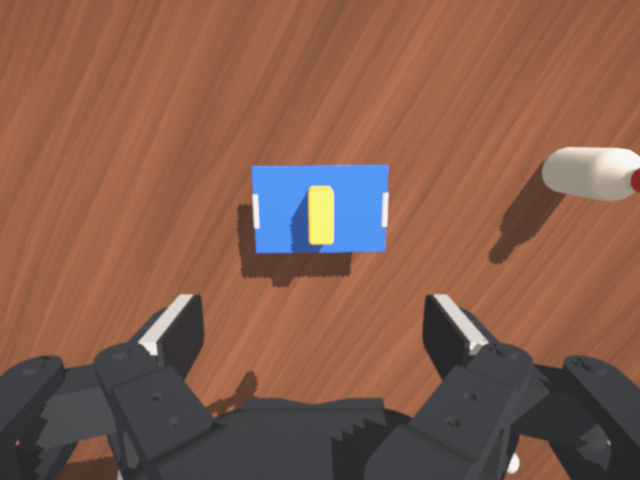

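The lid lies square to the tool, plate centre around (320,208) and grip top around (320,215), clear of everything else. I'll trim the pose and look again from closer.

```bash
python3 -m crank '[[[0.3,0.3,2.5],-0.7],[[0.3,0.3,2.5],0],[[0,0,2.5],0],[[0,0,0],0],[[0,0,0],0]]'
cat > lidm.py <<'E'
from h import *
s=sense();P=camera_params("wrist");im,d=read_camera("wrist");m=masks(im);h=cv2.cvtColor(im,cv2.COLOR_RGB2HSV)
y=(h[...,0]>18)&(h[...,0]<36)&(h[...,1]>110)
p=cloud(P,d,m['blue']);p=p[np.linalg.norm(p-s['tcp_pos'],axis=1)<.25]
zt=np.median(p[:,2]);p=p[abs(p[:,2]-zt)<.006];print('plate',len(p),rect(p),zt)
g=cloud(P,d,y);g=g[np.linalg.norm(g[:,:2]-p[:,:2].mean(0),axis=1)<.04];g=g[g[:,2]>zt+.032];print('grip',len(g),rect(g),np.median(g[:,2]))
w,x,yy,z=s['tool_rot'];print('tcp',s['tcp_pos'].round(4),'yaw',np.degrees(2*np.arctan2(yy,x)).round(2),s['contact_force'].round(1),s['time_s'])
E
python3 lidm.py
```

```text
time_s: 4.95
tcp_pos: [0.4857, 0.2156, 0.1568]
tool_rot: [-0.0, 0.493, 0.87, -0.0]
contact_force: [-0.4, 0.3, 1.1]
finger_gap: 0.0853
grasp_force: 0.0
plate 14520 (array([485.4, 216.8]), array([117.3,  77.5]), 30.8) 0.05331906135782884
grip 2193 (array([485.1, 217.3]), array([43.5, 19.1]), -59.6) 0.08912954435279422
tcp [0.4857 0.2156 0.1568] yaw 120.99 [-0.4  0.3  1.1] 4.95
```

```bash
python3 -m crank '[[[0.1,0,3],0],[[0,0,3],0],[[0,0,2],0],[[0,0,1],0],[[0,0,0.8],0],[[0,0,0],0],[[0,0,0],0]]' 1 80; python3 -m crank '[[[0,0,0],0],[[0,0,0],0],[[0,0,0],0],[[0,0,0],0],[[0,0,0],0],[[0,0,0],0],[[0,0,0],0],[[0,0,0],0]]' 0 80
```

```text
time_s: 5.7
tcp_pos: [0.4857, 0.2166, 0.0593]
tool_rot: [0.0, 0.492, 0.87, 0.001]
contact_force: [0.6, -0.2, 0.3]
finger_gap: 0.085
grasp_force: 0.0
time_s: 6.5
tcp_pos: [0.4853, 0.2165, 0.0586]
tool_rot: [0.0, 0.492, 0.87, 0.0]
contact_force: [0.3, -0.4, 5.0]
finger_gap: 0.0189
grasp_force: 78.7
```

```bash
python3 -m crank '[[[0,0,-0.5],0],[[0,0,-1],0],[[0,0,-2],0],[[0,0,-3],0],[[0,0,-4],0],[[0,0,-4],0],[[0,0,-3],0],[[0,0,0],0]]'; python3 lidm.py
python3 -m crank '[[[-2,-0.9,0],1.6],[[-4,-1.8,0],1.6],[[-4,-1.8,0],1.6],[[-4,-1.8,0],1.6],[[-4,-1.8,0],1.6],[[-4,-1.8,0],1.6],[[-3,-1.5,0],1.6],[[-2,-0.9,0],1.6]]'; python3 lidm.py
```

```text
time_s: 7.3
tcp_pos: [0.4865, 0.2169, 0.238]
tool_rot: [0.002, 0.492, 0.87, 0.003]
contact_force: [-0.1, 0.3, -1.7]
finger_gap: 0.0189
grasp_force: 78.2
plate 24167 (array([481.9, 225.6]), array([117.3,  59.4]), 30.9) 0.23263329193176233
grip 6522 (array([486.1, 217.8]), array([43.7, 20.5]), -59.9) 0.2684798018285868
tcp [0.4865 0.2169 0.238 ] yaw 121.01 [-0.1  0.3 -1.7] 7.3
time_s: 8.15
tcp_pos: [0.4894, -0.0817, 0.232]
tool_rot: [-0.001, 0.587, 0.809, -0.001]
contact_force: [-0.5, 0.6, -1.1]
finger_gap: 0.0188
grasp_force: 78.1
plate 24217 (array([486.7, -72.2]), array([117.3,  59.3]), 17.8) 0.226690300689825
grip 6532 (array([489.3, -80.9]), array([44.2, 20.4]), -73.0) 0.26250380317088307
tcp [ 0.4894 -0.0817  0.232 ] yaw 108.05 [-0.5  0.6 -1.1] 8.15
```

```bash
python3 -m crank '[[[-2,0.2,0],0],[[-4,0.2,0],0],[[-4,0.2,0],0],[[-4,0.2,0],0],[[-4,0.2,0],0],[[-2,0,0],0],[[-1,0,0],0],[[0,0,0],0]]'
cat > boxm.py <<'E'
from h import *
s=sense();P=camera_params("wrist");im,d=save("wrist","pics/box%d.png"%(s['time_s']*100))
w,x,y,z=s['tool_rot'];yaw=2*np.arctan2(y,x);T=np.array([[np.cos(yaw),np.sin(yaw)],[np.sin(yaw),-np.cos(yaw)]])
print('tcp',s['tcp_pos'].round(4),np.degrees(yaw).round(2))
h=cv2.cvtColor(im,cv2.COLOR_RGB2HSV);p=cloud(P,d,h[...,1]<70)
for lo,hi in((.09,.105),(.072,.086),(.04,.056)):
    k=(np.linalg.norm(p[:,:2]-[.5325,-.182],axis=1)<.12)&(p[:,2]>lo)&(p[:,2]<hi)
    if k.sum()>9:
        c,sz,a=rect(p[k]);print(lo,k.sum(),c,sz,a,np.median(p[k][:,2]).round(4),'tool xy from tcp',((c/1000-s['tcp_pos'][:2])@T*1000).round(1))
m=masks(im)['blue'];q=cloud(P,d,m);l=(q-s['tcp_pos']);l=np.c_[l[:,:2]@T*1000,l[:,2]*1000]
A=np.c_[l[:,:2],np.ones(len(l))];k=np.linalg.norm(l,axis=1)<90;f=np.linalg.lstsq(A[k],l[k][:,2],rcond=None)[0]
print('lid in tool: x max',np.percentile(l[k][:,0],99.8),'y',np.percentile(l[k][:,1],[.2,99.8]),'plane slope',f)
E
python3 boxm.py
```

```text
time_s: 9.0
tcp_pos: [0.5653, -0.2762, 0.232]
tool_rot: [-0.001, 0.587, 0.81, -0.0]
contact_force: [-0.3, 1.2, -0.9]
finger_gap: 0.0192
grasp_force: 78.2
tcp [ 0.5653 -0.2762  0.232 ] 108.16
0.09 3249 [ 531. -180.] [100.3  72.3] 18.2 0.097 tool xy from tcp [102.1  -2.6]
0.072 2044 [ 531.1 -180.3] [108.6  79.8] 18.5 0.0793 tool xy from tcp [101.8  -2.6]
0.04 18959 [ 530.9 -180.3] [156.4 118. ] 17.9 0.0482 tool xy from tcp [101.9  -2.7]
lid in tool: x max 39.48754505875903 y [-57.58048352  58.19894018] plane slope [-5.10623990e-03 -1.99537096e-03 -5.00103027e+00]
```

Box measured: 100×72 mm, height 0.097, yaw 18.2°. All three levels agree. I'll move over it and come down to just above the mouth.

```bash
python3 -m crank '[[[2,0,0],0],[[3,-0.1,0],0],[[3,-0.1,0],0],[[1.5,-0.1,0],0],[[0.6,0,0],0],[[0,0,2],0],[[0,0,3],0],[[0,0,0],0]]'; python3 -m crank '[[[0,0,1.5],0],[[0,0,1],0],[[0,0,0.6],0],[[0,0,0],0],[[0,0,0],0]]'; python3 boxm.py; python3 - <<'E'
from h import *
im,d=read_camera("scene");P=camera_params("scene")
c=P['cam_to_world'];q=np.linalg.inv(c)@np.r_[.531,-.18,.11,1];u=int(P['fx']*q[0]/q[2]+P['cx']);v=int(P['fy']*q[1]/q[2]+P['cy'])
a=im[v-55:v+55,u-70:u+70];cv2.imwrite("pics/s2.png",cv2.resize(a,None,fx=5,fy=5,interpolation=2)[:,:,::-1])
E
```

```text
time_s: 9.85
tcp_pos: [0.5297, -0.1806, 0.1802]
tool_rot: [-0.003, 0.586, 0.81, -0.001]
contact_force: [-0.7, -0.1, -1.4]
finger_gap: 0.0188
grasp_force: 78.3
time_s: 10.35
tcp_pos: [0.5315, -0.1812, 0.1529]
tool_rot: [0.0, 0.586, 0.81, 0.0]
contact_force: [0.3, -0.1, -0.5]
finger_gap: 0.0192
grasp_force: 78.3
tcp [ 0.5315 -0.1812  0.1529] 108.2
0.09 1418 [ 521.  -149.5] [100.2   7.5] 18.0 0.0971 tool xy from tcp [33.4 -0.1]
0.072 1688 [ 520.9 -148.9] [108.3  14.3] 17.9 0.0795 tool xy from tcp [34.  0.]
0.04 9516 [ 518.7 -142.1] [156.4  38. ] 17.9 0.0475 tool xy from tcp [41.1  0. ]
lid in tool: x max 39.24850176388586 y [-57.66274503  58.21159801] plane slope [-6.14309904e-03 -3.04252228e-04 -4.98532881e+00]
```

View pics/s2.png

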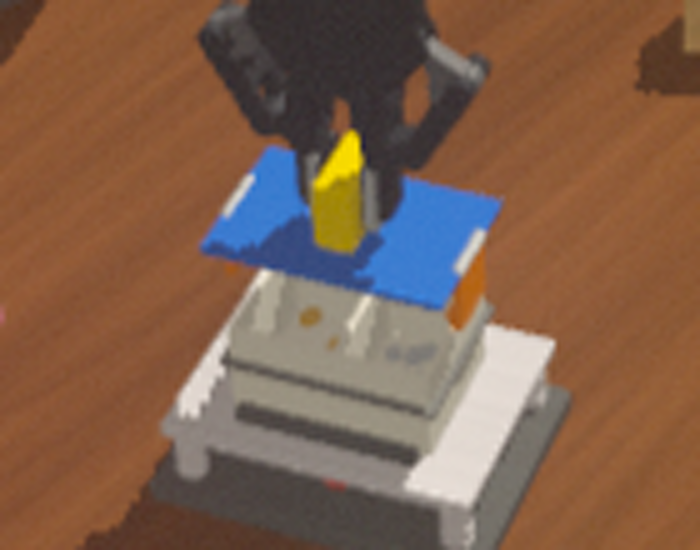

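The lid sits level above the box, with the arm over the end wall and the rims aligned. The wrist data says +0.7 mm along tool x and −0.3 mm along y. I'll correct that and go down.

```bash
python3 -m crank '[[[0.07,-0.03,0],0],[[0,0,0.8],0],[[0,0,0.8],0],[[0,0,0.5],0],[[0,0,0.3],0],[[0,0,0],0],[[0,0,0],0]]'; python3 boxm.py; python3 -m crank '[[[0,0,0.2],0],[[0,0,0.2],0],[[0,0,0.2],0],[[0,0,0.2],0],[[0,0,0],0],[[0,0,0],0]]'; python3 boxm.py
```

```text
time_s: 11.15
tcp_pos: [0.5308, -0.1805, 0.1283]
tool_rot: [0.0, 0.586, 0.81, 0.0]
contact_force: [0.3, -0.4, -1.0]
finger_gap: 0.019
grasp_force: 78.3
tcp [ 0.5308 -0.1805  0.1283] 108.2
0.09 812 [ 520.  -146.5] [99.7  1.2] 18.1 0.0958 tool xy from tcp [35.7  0.4]
0.072 2113 [ 519.6 -145.1] [108.    6.3] 17.9 0.0795 tool xy from tcp [37.1  0.4]
0.04 10488 [ 518.  -139.8] [156.1  32.7] 18.1 0.0475 tool xy from tcp [42.7  0.5]
lid in tool: x max 39.18479647093889 y [-57.62907908  58.18275541] plane slope [-5.58428521e-03 -6.60187177e-04 -4.99015808e+00]
time_s: 11.8
tcp_pos: [0.5307, -0.1805, 0.1202]
tool_rot: [-0.0, 0.586, 0.81, -0.0]
contact_force: [0.5, 0.3, -0.9]
finger_gap: 0.0193
grasp_force: 78.3
tcp [ 0.5307 -0.1805  0.1202] 108.2
0.09 201 [ 520.1 -146.1] [99.2  0.6] 18.0 0.0917 tool xy from tcp [35.9  0.7]
0.072 2385 [ 519.6 -145.1] [108.4   6.4] 17.9 0.0795 tool xy from tcp [37.   0.5]
0.04 11135 [ 517.7 -139. ] [156.1  31.1] 18.0 0.0475 tool xy from tcp [43.4  0.6]
lid in tool: x max 39.14013371877756 y [-57.60651102  58.15702574] plane slope [-6.16356020e-03 -3.49972683e-04 -4.96189616e+00]
```

```bash
for i in 1; do python3 -m crank '[[[0,0,0.2],0],[[0,0,0.2],0],[[0,0,0.2],0],[[0,0,0],0],[[0,0,0],0]]'; done; python3 boxm.py;  python3 -m crank '[[[0,0,0.2],0],[[0,0,0.2],0],[[0,0,0.2],0],[[0,0,0],0],[[0,0,0],0]]';python3 boxm.py
```

```text
time_s: 12.35
tcp_pos: [0.5309, -0.1806, 0.1145]
tool_rot: [0.0, 0.586, 0.81, 0.0]
contact_force: [0.2, 0.3, 3.4]
finger_gap: 0.019
grasp_force: 79.0
tcp [ 0.5309 -0.1806  0.1145] 108.2
0.072 2742 [ 519.8 -145. ] [108.2   6.2] 17.9 0.0758 tool xy from tcp [37.3  0.6]
0.04 11616 [ 517.7 -138.8] [156.6  30.9] 18.0 0.0438 tool xy from tcp [43.8  0.5]
lid in tool: x max 39.157948444933346 y [-57.64594158  58.23729402] plane slope [-6.64809233e-03  4.16672906e-04 -4.97399817e+00]
time_s: 12.9
tcp_pos: [0.5309, -0.1806, 0.1084]
tool_rot: [0.0, 0.586, 0.81, 0.0]
contact_force: [0.2, 1.1, 6.2]
finger_gap: 0.0185
grasp_force: 79.5
tcp [ 0.5309 -0.1806  0.1084] 108.2
0.09 1535 [ 527.1 -168.7] [120.1  54.4] 18.1 0.1036 tool xy from tcp [12.5  0.1]
0.072 1130 [ 519.5 -144.6] [107.4   5.5] 17.7 0.0743 tool xy from tcp [37.7  0.4]
0.04 4301 [ 517.7 -138.6] [154.5  30.1] 17.9 0.0439 tool xy from tcp [44.   0.6]
lid in tool: x max 39.16936000709551 y [-57.66339829  58.2255901 ] plane slope [-6.34709297e-03  3.58568888e-04 -4.96784499e+00]
```

```bash
sed -i 's/((.09,.105),(.072,.086),(.04,.056))/((.022,.0535),)/' boxm.py; python3 -m crank '[[[0,0,0.15],0],[[0,0,0.15],0],[[0,0,0],0],[[0,0,0],0]]'; python3 boxm.py;  python3 -m crank '[[[0,0,0.15],0],[[0,0,0.15],0],[[0,0,0],0],[[0,0,0],0]]'; python3 boxm.py
```

```text
time_s: 13.35
tcp_pos: [0.531, -0.1806, 0.1056]
tool_rot: [0.0, 0.586, 0.81, 0.0]
contact_force: [0.6, -0.0, 8.2]
finger_gap: 0.019
grasp_force: 79.7
tcp [ 0.531  -0.1806  0.1056] 108.21
0.022 11967 [ 517.6 -138.7] [156.2  30.6] 17.9 0.0377 tool xy from tcp [44.   0.4]
lid in tool: x max 39.184996837650395 y [-57.57589371  58.23510567] plane slope [-5.75290232e-03  4.60128638e-05 -4.98958274e+00]
time_s: 13.8
tcp_pos: [0.5312, -0.1806, 0.1029]
tool_rot: [0.001, 0.586, 0.81, 0.0]
contact_force: [0.4, 0.8, 10.2]
finger_gap: 0.0188
grasp_force: 79.9
tcp [ 0.5312 -0.1806  0.1029] 108.2
0.022 12067 [ 517.5 -138.7] [156.3  30.6] 18.0 0.0356 tool xy from tcp [44.1  0.1]
lid in tool: x max 39.171143302998075 y [-57.60939304  58.21438646] plane slope [-5.97834386e-03  4.72355726e-04 -5.00244376e+00]
```

```bash
python3 -m crank '[[[0,0,0.1],0],[[0,0,0.1],0],[[0,0,0],0],[[0,0,0],0]]'; python3 boxm.py;  python3 -m crank '[[[0,0,0.1],0],[[0,0,0.05],0],[[0,0,0],0],[[0,0,0],0]]'; python3 boxm.py
```

```text
time_s: 14.25
tcp_pos: [0.5312, -0.1807, 0.1009]
tool_rot: [0.001, 0.586, 0.81, 0.0]
contact_force: [-0.2, 0.3, 9.8]
finger_gap: 0.0189
grasp_force: 80.0
tcp [ 0.5312 -0.1807  0.1009] 108.21
0.022 12105 [ 517.4 -138.8] [156.3  30.6] 18.0 0.0343 tool xy from tcp [44.1  0. ]
lid in tool: x max 39.171289977091305 y [-57.6660589   58.19355113] plane slope [-6.63210968e-03 -9.10635479e-05 -4.96402550e+00]
time_s: 14.7
tcp_pos: [0.5312, -0.1807, 0.0991]
tool_rot: [0.001, 0.586, 0.81, 0.0]
contact_force: [0.9, 0.0, 5.7]
finger_gap: 0.0188
grasp_force: 81.1
tcp [ 0.5312 -0.1807  0.0991] 108.19
0.022 12940 [ 517.4 -138.2] [156.1  29.4] 18.1 0.0399 tool xy from tcp [44.6  0.1]
lid in tool: x max 39.00264044261346 y [-57.97745745  57.85798302] plane slope [-0.00604446 -0.00755907 -4.74721289]
```

It snapped: the force dropped from about 10 to 6 N and the nest rose. I'll press a little more to seat it and then look.

```bash
python3 -m crank '[[[0,0,0.15],0],[[0,0,0.15],0],[[0,0,0],0],[[0,0,0],0]]'; python3 boxm.py; python3 - <<'E'
from h import *
im,d=read_camera("scene");P=camera_params("scene")
c=P['cam_to_world'];q=np.linalg.inv(c)@np.r_[.531,-.18,.08,1];u=int(P['fx']*q[0]/q[2]+P['cx']);v=int(P['fy']*q[1]/q[2]+P['cy'])
a=im[v-45:v+45,u-60:u+60];a=cv2.resize(a,None,fx=5,fy=5,interpolation=2)
w,d=read_camera("wrist");w=w[150:430,100:540]
b=np.zeros((600,800,3),np.uint8);b[:450,:600]=a;cv2.imwrite("pics/s3.png",b[:450,:600,::-1])
E
```

```text
time_s: 15.15
tcp_pos: [0.5312, -0.1807, 0.0963]
tool_rot: [0.001, 0.586, 0.81, 0.0]
contact_force: [-0.3, 0.6, 8.8]
finger_gap: 0.0187
grasp_force: 81.5
tcp [ 0.5312 -0.1807  0.0963] 108.19
0.022 12944 [ 517.3 -138.2] [156.2  29.5] 18.1 0.0371 tool xy from tcp [44.7  0.1]
lid in tool: x max 39.005097039494885 y [-57.95690885  57.85311143] plane slope [-0.0060128  -0.0071099  -4.73049275]
```

View pics/s3.png

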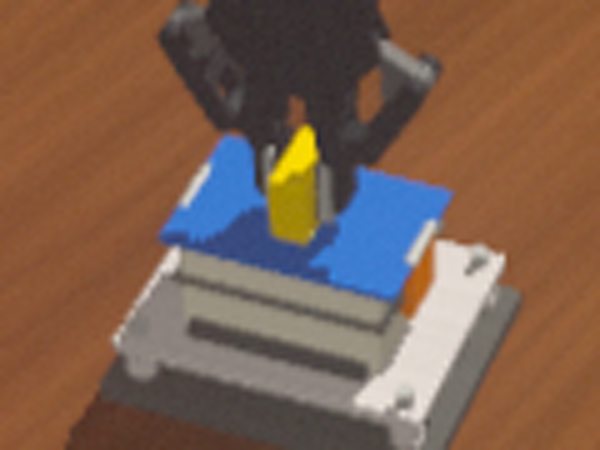

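The lid is seated on the rim with both ends down; it moves rigidly with the nest. I'll ease it up to just above zero load, then open.

```bash
python3 -m crank '[[[0,0,-0.3],0],[[0,0,-0.3],0],[[0,0,-0.25],0],[[0,0,0],0],[[0,0,0],0]]'; python3 boxm.py; python3 -m crank '[[[0,0,0],0],[[0,0,0],0],[[0,0,0],0],[[0,0,0],0],[[0,0,0],0],[[0,0,0],0]]' 1; python3 boxm.py
```

```text
time_s: 15.8
tcp_pos: [0.5308, -0.1805, 0.1041]
tool_rot: [0.0, 0.586, 0.81, 0.0]
contact_force: [1.9, 0.0, 2.0]
finger_gap: 0.019
grasp_force: 80.2
tcp [ 0.5308 -0.1805  0.1041] 108.2
0.022 12717 [ 517.4 -137.9] [156.1  29. ] 18.2 0.0448 tool xy from tcp [44.7  0.6]
lid in tool: x max 39.25709600178813 y [-57.96929098  57.87965344] plane slope [-0.00657251 -0.00951352 -4.7008724 ]
time_s: 16.45
tcp_pos: [0.5306, -0.1805, 0.1042]
tool_rot: [-0.0, 0.586, 0.81, -0.0]
contact_force: [0.5, -0.0, -0.3]
finger_gap: 0.0853
grasp_force: 0.0
tcp [ 0.5306 -0.1805  0.1042] 108.2
0.022 11166 [ 517.4 -137.9] [156.2  29.2] 18.2 0.0473 tool xy from tcp [44.6  0.7]
lid in tool: x max 39.17354192143966 y [-57.465071    58.12344472] plane slope [-1.00379064e-03  1.53148430e-03 -2.83604113e+00]
```

```bash
python3 -m crank '[[[0,0,-1],0],[[0,0,-2],0],[[0,0,-3],0],[[0,0,-4],0],[[0,0,-4],0],[[0,0,0],0]]'; python3 -m crank '[[[-3,0,0],0],[[-3,0,0],0],[[-3,0,0],0],[[-2,0,0],0],[[0,0,0],0],[[0,0,0],0]]'; python3 boxm.py; python3 - <<'E'
from h import *
P=camera_params("wrist");im,d=read_camera("wrist");p=cloud(P,d,masks(im)['blue']);p=p[np.linalg.norm(p[:,:2]-[.531,-.18],axis=1)<.08]
k=(p[:,2]>.09)&(p[:,2]<.108);p=p[k];c=p.mean(0);print(rect(p),np.percentile(p[:,2],[2,50,98]),np.linalg.lstsq(np.c_[p[:,:2],np.ones(len(p))],p[:,2],rcond=None)[0])
b,_=read_camera("scene");b=cv2.resize(b[200:350,190:390],(400,300),interpolation=2)
o=np.hstack([b,cv2.resize(im,(400,300))]);cv2.imwrite("pics/f.png",o[:,:,::-1])
E
```

```text
time_s: 17.1
tcp_pos: [0.5327, -0.1813, 0.2505]
tool_rot: [0.005, 0.586, 0.81, 0.001]
contact_force: [-0.1, -0.6, -0.5]
finger_gap: 0.0856
grasp_force: 0.0
time_s: 17.7
tcp_pos: [0.5648, -0.2847, 0.244]
tool_rot: [-0.0, 0.587, 0.81, 0.0]
contact_force: [0.2, -0.2, -0.5]
finger_gap: 0.0853
grasp_force: 0.0
tcp [ 0.5648 -0.2847  0.244 ] 108.18
0.022 6312 [ 530.9 -180.1] [156.4 118.4] 18.0 0.0473 tool xy from tcp [109.9   0.5]
(array([ 530.8, -180.5]), array([116. ,  76.7]), 18.2) [0.09980965 0.10132842 0.10285625] [-0.00073066  0.00090417  0.10187919]Traceback (most recent call last):
  File "boxm.py", line 12, in <module>
    print('lid in tool: x max',np.percentile(l[k][:,0],99.8),'y',np.percentile(l[k][:,1],[.2,99.8]),'plane slope',f)
                               ~~~~~~~~~~~~~^^^^^^^^^^^^^^^^
    return _quantile_unchecked(
        a, q, axis, out, overwrite_input, method, keepdims, weights)
    return _ureduce(a,
                    func=_quantile_ureduce_func,
    ...<5 lines>...
                    overwrite_input=overwrite_input,
                    method=method)
    r = func(a, **kwargs)
    result = _quantile(arr,
                       quantiles=q,
    ...<2 lines>...
                       out=out,
                       weights=wgt)
    slices_having_nans = np.isnan(arr[-1, ...])
                                  ~~~^^^^^^^^^
IndexError: index -1 is out of bounds for axis 0 with size 0
```

View pics/f.png

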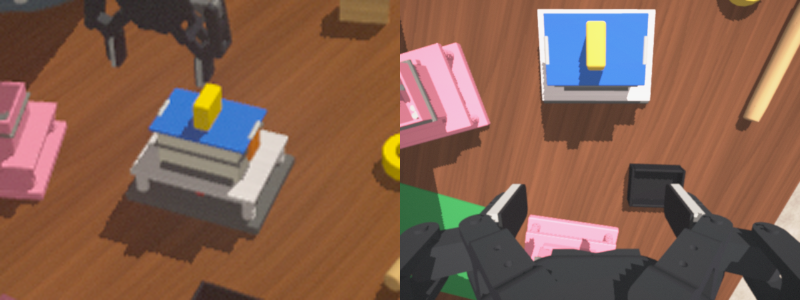

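The lid sits level on the box (left view around (205,125), right view around (596,50)). Its top is at 0.1013 m by camera, which reads about 0.7 mm low, so that matches home at 0.102. The centre is within 0.5 mm of the box, the nest is back up and the gripper is clear.

```bash
python3 -c "
from rig import *
print(hand_in())"
```

```text
the job is handed in; nothing more can be done
None
```

The lid is clipped onto the white rivet box, flat and fully home by the camera measurements, with the nest back up off its stops and the gripper clear; I handed the job in at about 18 s, and no verdict came back.

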